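# Seat the grating disc of a kitchen machine

## Robot

A 6-joint arm with a two-finger parallel gripper is mounted at the origin on a cart in front of the work surface, level with it; the furniture and walls round the work are solid. World frame = base frame: x ahead of the robot, y to its left, z up, the work surface at z = 0. Lengths are in m, angles in rad, forces in N, time in s.
With the tool pointing down it reaches from about 0.3 to 0.775 m from the base axis. Payload 14.6 kg.
Tool frame: the origin (TCP) lies midway between the tips of the shut fingers; the grasp point (between the pads) lies 19 mm behind it; z points along the fingers, y is the line along which they close (so a half turn about z gives the same grasp; the last joint's range is limited). The gripper opens to 94 mm and grips with 3 to 60 N. Pads are 16 mm wide; open, the fingers measure 119 mm over their backs; the gripper's body (75 mm by 177 mm) begins 78 mm behind the grasp point.
Start: joints at [1.169, 0.3, 1.521, -0, 1.321, -0.067], TCP at [0.181, 0.519, 0.205] pointing down, gripper open.
Joint ranges: [-3.03, 3.03], [-0.79, 2.21], [0.23, 2.52], [-1.04, 4.18], [0, 3.07], [-2.55, 2.55]. Speed limits (rad/s): [2.22, 2.22, 2.57, 3.14, 3.14, 3.14].

## Interface

Orientations are given as a 3x3 rotation matrix whose columns are the frame's x, y, z axes.
In Python, from cell import env, snapshot gives the robot as it stands. The module is installed in compiled form; this text tells all that it offers.
- The arm moves only by the tool play_rows, never from a script. Its arguments are lists of equal length, an entry for each row: "linear": the shift along the tool's x, y, z each as a share of 0.02 m, from -1 to 1, a list of three; "dr": the turn, a rotation vector about the tool's x, y, z each as a share of 4 degrees, from -1 to 1, a list of three. A call has 1 to 10 rows; each row shifts and turns the commanded pose from where the row before left it, along the tool's axes as they then stand; what a row does not reach is not made up. A row lasts 1/10 s, in which the tool goes at most 50 mm and 8.59 degrees, less where a joint would pass 70% of its speed; a pose out of reach is approached as far as the arm can. A call with a number of a shift or a turn outside -1 to 1 is refused whole. A call with a gripper value outside its range is refused whole. "gripper" is the gripper's target within -1 to 1 (fully open at 1, half-way at 0, shut at -1), set as the call begins (left out, the last holds). The fingers move at their own pace and stop on an object; "grip_force" is the grip in N (left out, the last holds). Time passes only in rows, so rows that do not move let the fingers close. It gives the time, the measured TCP pose, the force, the opening and the grip force at its end, in the units of the state.
- env.get_obs(): the state, without advancing time (a new reading comes with each control period).
- snapshot(name): name is "side" or "top"; returns a dict with "frame" (420x560x3 uint8, red, green, blue), "z_map" (420x560 float32, m along the optical axis (not along the pixel's ray), 0 where there is no reading), "fx", "fy", "cx", "cy" (pixels), "D" ([k1, k2, p1, p2, k3] as OpenCV has them; the pictures are not rectified), "rvec" (rotation vector, rad) and "tvec" (3), from world to camera coordinates, as OpenCV has them. Camera axes: x right, y down, z forward; pixel columns grow to the right and rows downward; lengths in m; the calibration is good to about 2 mm. A picture is of the moment at which its call begins.
- env.finish_job(): hands the job in; it is judged then, once.
The state is a dict: "t": time; "joint_positions": joint angles; "qvel": joint speeds; "tau": joint torques, N m; "eef_pos": TCP position; "orientation": TCP orientation; "wrist_force": force on the tool from outside, world axes, zero at the start; "wrist_torque": the same for the moment, N m; "width": finger opening in m; "finger_force": force on a finger pad.
Only numpy, scipy, OpenCV 4.12 (cv2) and the standard library are available. Lean on these libraries where they do the work, as an engineer would, in place of code of your own. Each camera call takes 0.05 s, during which the arm holds its last target. There are 200 camera calls.

## Task

The steel grating disc sits on the kitchen machine's spindle but is not home: its rim notch is not over the machine's key lug. Push the disc round with a fingertip on its raised rib until the notch lies over the lug, then press its hub down until the disc is fully home on the lug, and take the hand away. Do not lift the disc, and leave the onion, tomato, garlic and steel glass where they are.

Things in the scene. Friction and masses are not known exactly. Their poses are not given: they have to be found in the camera images.
- machine_base: White round kitchen-machine base, fixed to the worktop, 194 mm across, with a short round dial low on its side. Origin: centre of its underside on the worktop, on the upright spindle axis; z up. Its -x side has the dial and the key lug. The spindle ends at 91 mm inside the disc's hub. A grey ring seat, 46 to 66 mm from the axis, top at 64 mm, carries the disc when home.
- cushion (a joint): Black rubber ring under the disc, inside the grey seat; it holds the disc up, underside at 72 mm. Value: how far it is pushed down (m), 0 at the start, about 0.008 when the disc is home. It gives way at about 6 N of push on the hub, does not spring back and stays where it was pushed.
- lug (a point): The key lug of the base: an upright grey block 10 mm wide, reaching from 58 to 84 mm from the spindle axis on the base's -x side, so that its outer part shows beyond the disc's rim. This point is on its top (71 mm above the worktop), 62 mm from the axis: 1 mm below the unseated disc's underside.
- grating_disc: Loose steel grating disc, 140 mm across, plate 8 mm thick, about 150 g, on the spindle with 1 mm play; it turns either way and stays where it is left. Origin: centre of the plate's underside; z up along the spindle, +x toward the rib, -x toward the notch. When home its axes are parallel to the base's. It starts turned 0.8 to 3.14 rad from there, either way.
- notch (a point): Centre of the single notch in the disc's rim, at the underside of the plate, 62 mm from the axis on the disc's -x side. The notch is about 17 mm wide at this radius and open to the rim, from 56 to 70 mm from the axis: some 3 mm of play each side of the lug.
- rib (a point): Raised straight radial steel rib on the disc, opposite the notch, to be pushed sideways by a fingertip: 8 mm thick, from 23 to 63 mm from the axis, rising 16 mm above the plate's top. This point is at mid length (46 mm from the axis), mid thickness, 8 mm above the plate's top and 16 mm above its underside.
- hub_top (a point): Top centre of the disc's closed grey round hub, 33 mm across, 35 mm above the plate's underside, 27 mm above its top. Press here, straight down. It stands at 107 mm above the worktop when unseated and at 99 mm when home.
- onion: Onion, 79 mm across, 85 mm high, standing loose beside the machine; origin at its underside.
- tomato: Tomato, 69 mm across, 71 mm high, loose; origin at its underside.
- steel_glass: Steel drinking glass, 72 mm across, 95 mm high, standing loose; origin at its underside.
- garlic: Garlic bulb, 61 mm across, 59 mm high, loose; origin at its underside.

How it is judged:
By the outcome, as a careful person would: the job done as asked, in the order asked, and still so for the second after the job is handed in, with the robot touching nothing.
It also fails if it takes over 64 s, if anything falls off the work surface, if the arm or the gripper's body presses on something with over 40 N, if the wrist force passes 120 N, or if a joint passes its speed limit or range.

## Working session

There is one attempt and no reset: what is moved stays moved. The work goes in short steps, Python scripts to look and compute and a tool call to move; the robot and the scene stay as the last step left them, time stands still between calls to the robot, and variables do not carry over. Pictures are saved under pics/ and viewed, at most 10 in all, crops included, and the job is handed in when it is done.

Besides the shell and the picture viewer there is one more tool, called after "Emit:" by a JSON object that holds its "api" and its "payload". play_rows: Moves the arm, as the interface text tells. Shift numbers are shares of 0.02 m and turn numbers shares of 4 degrees, none past 1 either way. Its arguments: {"type":"object","properties":{"linear":{"type":"array","items":{"type":"array","items":{"type":"number","minimum":-1,"maximum":1}}},"dr":{"type":"array","items":{"type":"array","items":{"type":"number","minimum":-1,"maximum":1}}},"gripper":{"type":"number"},"grip_force":{"type":"number"}},"required":["linear","dr"]}

```bash
mkdir -p pics; cat > h.py <<'E'
import numpy as np, cv2
from cell import env, snapshot
def cam(n):
    s=snapshot(n); s['K']=np.array([[s['fx'],0,s['cx']],[0,s['fy'],s['cy']],[0,0,1.]]); s['R']=cv2.Rodrigues(np.array(s['rvec'],float))[0]; return s
def cloud(s):
    h,w=s['z_map'].shape; u,v=np.meshgrid(np.arange(w),np.arange(h))
    p=cv2.undistortPoints(np.stack([u,v],-1).reshape(-1,1,2).astype(float),s['K'],np.array(s['D'],float)).reshape(h,w,2)
    z=s['z_map'][...,None]; c=np.concatenate([p*z,z],-1)
    P=(c-np.array(s['tvec']).reshape(3))@s['R']; P[s['z_map']==0]=np.nan; return P
def save(s,f,crop=None,k=1):
    im=s['frame'][...,::-1]
    if crop: a,b,c,d=crop; im=im[b:d,a:c]
    cv2.imwrite('pics/'+f,cv2.resize(im,None,fx=k,fy=k,interpolation=cv2.INTER_CUBIC))
E
python3 - <<'E'
from h import *
a=cam('top');b=cam('side')
save(a,'t0.png');save(b,'s0.png')
for s in(a,b):
    print(-s['R'].T@np.array(s['tvec']).reshape(3))
o=env.get_obs();print(o['t'],o['eef_pos'],o['orientation'],o['width'])
E
```

```text
[0.34258842 0.10651327 1.07580705]
[-0.08778352 -0.82540765  0.84151426]
0.1 [0.18063154 0.51927063 0.20495198] [[-9.44496613e-01  3.28520931e-01 -3.82975605e-04]
 [ 3.28521146e-01  9.44496211e-01 -8.74429101e-04]
 [ 7.44507451e-05 -9.51710909e-04 -9.99999544e-01]] 0.0941063292063529
```

View pics/t0.png

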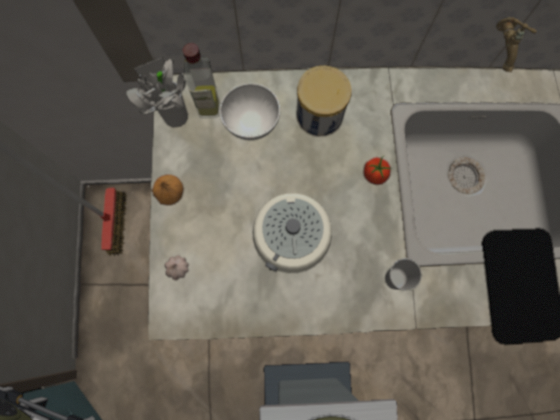

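View pics/s0.png

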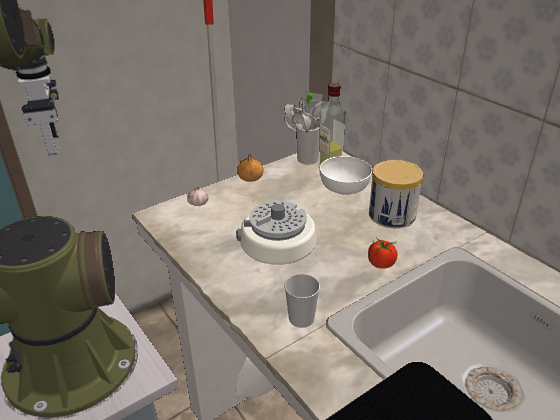

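The top view shows the machine at (293,230) with its dial near (272,265). The side view shows it at (278,230). The loose items stand well clear. I'll zoom in and fit the geometry.

```bash
python3 - <<'E'
from h import *
a=cam('top');b=cam('side')
A=cv2.resize(a['frame'][185:280,245:340],(590,590),interpolation=cv2.INTER_CUBIC)
cv2.imwrite('pics/t1.png',A[...,::-1]);save(b,'s1.png',(225,190,335,270),7)
P=cloud(a);Q=cloud(b)
p=P[190:275,250:337].reshape(-1,3);q=Q[190:270,230:330].reshape(-1,3)
np.set_printoptions(precision=4,suppress=True)
from scipy.optimize import least_squares
for n,x in(('t',p),('s',q)):
    x=x[np.isfinite(x).all(1)]
    print(n,len(x),'heights',np.histogram(x[:,2],bins=np.arange(0,.125,.005))[0])
    for lo,hi in((.1,.112),(.09,.1),(.076,.084),(.05,.075)):
        m=x[(x[:,2]>lo)&(x[:,2]<hi)]
        if len(m): 
            c,r=cv2.minEnclosingCircle(m[:,:2].astype(np.float32)); print(lo,hi,len(m),m.mean(0),c,r)
E
```

```text
t 7363 heights [ 789    6   16   27   44   39   42   49   84  125  626 1023   48    8
   31  901 1681   46   25   54   20  144   10    0]
0.1 0.112 174 [0.5517 0.0685 0.1071] (0.5309755206108093, 0.06672585010528564) 0.03711329773068428
0.09 0.1 79 [0.5151 0.0676 0.096 ] (0.5211167931556702, 0.06763681024312973) 0.031102009117603302
0.076 0.084 2491 [0.5519 0.0685 0.0806] (0.5478082299232483, 0.0711924359202385) 0.07619553059339523
0.05 0.075 1736 [0.5419 0.0704 0.0561] (0.5527772307395935, 0.06831652671098709) 0.09181714057922363
s 7962 heights [1148   57  109  144  136  149  156  148  155  165  395  515  134   42
   75  564  706   53   55   50   27   77    2    0]
0.1 0.112 106 [0.5508 0.0639 0.1062] (0.5520529747009277, 0.06463968753814697) 0.017249563708901405
0.09 0.1 105 [0.5275 0.0606 0.0947] (0.5273764133453369, 0.061686091125011444) 0.03803950175642967
0.076 0.084 1225 [0.5487 0.0587 0.0802] (0.5498687028884888, 0.06752648204565048) 0.07390730828046799
0.05 0.075 1161 [0.5256 0.0273 0.0576] (0.5498011708259583, 0.061160556972026825) 0.0916258841753006
```

View pics/t1.png

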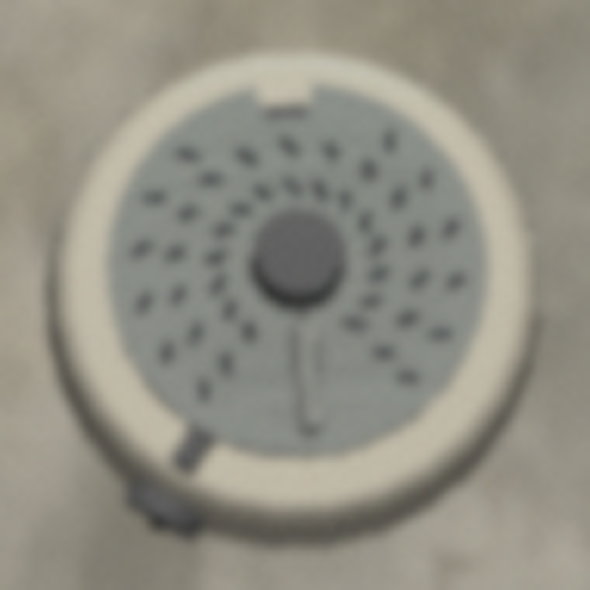

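View pics/s1.png

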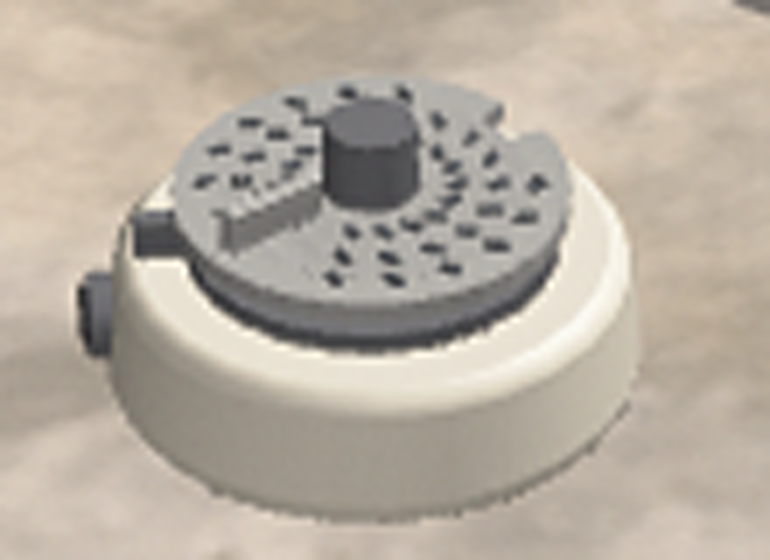

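The top crop shows the hub at (297,255), the notch at (285,95), the rib running from (300,330) to (312,430), and the lug at (193,450). The side crop agrees: notch at the back, rib toward the robot, lug at (155,230). Next I'll get the angles.

```bash
cat >> h.py <<'E'
def ray(s,uv,z):
    n=cv2.undistortPoints(np.array(uv,float).reshape(-1,1,2),s['K'],np.array(s['D'],float)).reshape(-1,2)
    d=np.c_[n,np.ones(len(n))]@s['R']; c=-s['R'].T@np.array(s['tvec']).reshape(3)
    z=np.broadcast_to(np.asarray(z,float),len(n)); return c+d*((z-c[2])/d[:,2])[:,None]
E
python3 - <<'E'
from h import *
np.set_printoptions(precision=4,suppress=True)
a=cam('top');b=cam('side')
f=lambda L,x,y,k:[(x+(u+.5)/k-.5,y+(v+.5)/k-.5) for u,v in L]
T=ray(a,f([(297,255),(285,97),(193,450),(310,428)],245,185,590/95),[.107,.080,.071,.096])
S=ray(b,f([(373,125),(512,127),(155,217),(222,225)],225,190,7),[.107,.080,.071,.096])
for n,X in(('top',T),('side',S)):
    d=X-X[0]; print(n);print(np.c_[X,np.hypot(d[:,0],d[:,1]),np.arctan2(d[:,1],d[:,0])])
for n,s,(x0,y0,x1,y1) in(('t',a,(250,190,337,275)),('s',b,(230,190,330,270))):
    P=cloud(s)[y0:y1,x0:x1].reshape(-1,3);P=P[np.isfinite(P).all(1)]
    r=P[(abs(P[:,2]-.096)<.0025)]
    h=P[(abs(P[:,2]-.107)<.003)&(np.hypot(P[:,0]-.5515,P[:,1]-.066)<.021)].mean(0)
    d=r-h;d=d[(np.hypot(d[:,0],d[:,1])>.022)&(np.hypot(d[:,0],d[:,1])<.066)]
    m=d.mean(0);print(n,h,len(d),m,np.arctan2(m[1],m[0]))
    l=P[(abs(P[:,2]-.071)<.003)]-h;l=l[(np.hypot(l[:,0],l[:,1])>.071)&(np.hypot(l[:,0],l[:,1])<.086)]
    print('lug',len(l),l.mean(0),np.arctan2(l.mean(0)[1],l.mean(0)[0]))
E
```

```text
top
[[ 0.5521  0.0695  0.107   0.      0.    ]
 [ 0.6182  0.0702  0.08    0.0661  0.011 ]
 [ 0.4886  0.1093  0.071   0.0749  2.5818]
 [ 0.4913  0.0672  0.096   0.0609 -3.1048]]
side
[[ 0.5526  0.0646  0.107   0.      0.    ]
 [ 0.6149  0.0661  0.08    0.0623  0.025 ]
 [ 0.4891  0.1078  0.071   0.0769  2.5444]
 [ 0.4858  0.0599  0.096   0.067  -3.0715]]
t [0.553  0.0682 0.1071] 54 [-0.0439 -0.0014 -0.0111] -3.1106164851350364
lug 25 [-0.0651  0.0422 -0.0363] 2.566639226664246
s [0.5517 0.0653 0.1067] 37 [-0.0439 -0.0016 -0.0108] -3.105489591888844
lug 14 [-0.0649  0.0422 -0.0361] 2.564574694036353
```

The lug bears 2.566 rad and the rib −3.108 rad, so the notch is at 0.034 and the disc must turn about +2.53 rad CCW. I'll push from the rib's +y side, with tool y tangential. First I transfer the arm above the machine with the fingers shut.

Emit:
{"api": "play_rows", "payload": {"linear": [[-0.745,-0.495,0],[-0.745,-0.495,0],[-0.745,-0.495,0],[-0.745,-0.495,0],[-0.745,-0.495,0],[-0.745,-0.495,0],[-0.745,-0.495,0],[-0.745,-0.495,0],[-0.745,-0.495,0],[-0.745,-0.495,0]], "dr": [[0,0,0],[0,0,0],[0,0,0],[0,0,0],[0,0,0],[0,0,0],[0,0,0],[0,0,0],[0,0,0],[0,0,0]], "gripper": -1, "grip_force": 30}}

```text
t: 1.3
eef_pos: [0.2898, 0.3752, 0.2056]
orientation: [[-0.944, 0.329, 0.0], [0.329, 0.944, 0.0], [-0.0, 0.0, -1.0]]
wrist_force: [0.3, 0.3, 0.8]
width: 0.0175
finger_force: 0.0
```

Emit:
{"api": "play_rows", "payload": {"linear": [[-0.745,-0.495,0],[-0.745,-0.495,0],[-0.745,-0.495,0],[-0.745,-0.495,0],[-0.745,-0.495,0],[-0.745,-0.495,0],[-0.745,-0.495,0],[-0.745,-0.495,0],[-0.745,-0.495,0],[-0.745,-0.495,0]], "dr": [[0,0,0],[0,0,0],[0,0,0],[0,0,0],[0,0,0],[0,0,0],[0,0,0],[0,0,0],[0,0,0],[0,0,0]]}}

```text
t: 2.3
eef_pos: [0.3975, 0.2327, 0.2056]
orientation: [[-0.944, 0.329, 0.0], [0.329, 0.944, 0.0], [-0.0, 0.0, -1.0]]
wrist_force: [-0.3, 0.3, -0.7]
width: 0.0004
finger_force: 0.0
```

Emit:
{"api": "play_rows", "payload": {"linear": [[-0.745,-0.495,0],[-0.745,-0.495,0],[-0.745,-0.495,0],[-0.745,-0.495,0],[-0.745,-0.495,0],[-0.745,-0.495,0],[-0.745,-0.495,0],[-0.745,-0.495,0],[-0.745,-0.495,0],[-0.745,-0.495,0]], "dr": [[0,0,0],[0,0,0],[0,0,0],[0,0,0],[0,0,0],[0,0,0],[0,0,0],[0,0,0],[0,0,0],[0,0,0]]}}

```text
t: 3.3
eef_pos: [0.5053, 0.0902, 0.2056]
orientation: [[-0.944, 0.329, 0.0], [0.329, 0.944, -0.0], [-0.0, 0.0, -1.0]]
wrist_force: [-0.4, 0.1, 0.3]
width: 0.0007
finger_force: 0.0
```

Emit:
{"api": "play_rows", "payload": {"linear": [[0,0,0],[0,0,0],[0,0,0],[0,0,0],[0,0,0],[0,0,0],[0,0,0],[0,0,0],[0,0,0],[0,0,0]], "dr": [[0,0,1],[0,0,1],[0,0,1],[0,0,1],[0,0,1],[0,0,1],[0,0,1],[0,0,1],[0,0,1],[0,0,1]]}}

```text
t: 4.3
eef_pos: [0.5049, 0.0908, 0.2056]
orientation: [[-0.509, 0.861, 0.0], [0.861, 0.509, -0.0], [-0.0, 0.0, -1.0]]
wrist_force: [1.0, -0.6, -0.2]
width: 0.0005
finger_force: 0.0
```

Emit:
{"api": "play_rows", "payload": {"linear": [[0,0,0],[0,0,0],[0,0,0],[0,0,0],[0,0,0],[0,0,0],[0,0,0],[0,0,0],[0,0,0],[0,0,0]], "dr": [[0,0,1],[0,0,1],[0,0,1],[0,0,1],[0,0,1],[0,0,1],[0,0,1],[0,0,1],[0,0,1],[0,0,1]]}}

```text
t: 5.3
eef_pos: [0.5049, 0.0908, 0.2056]
orientation: [[0.163, 0.987, 0.0], [0.987, -0.163, -0.0], [-0.0, 0.0, -1.0]]
wrist_force: [-0.6, 0.7, 0.2]
width: 0.0001
finger_force: 0.0
```

Emit:
{"api": "play_rows", "payload": {"linear": [[0,0,0],[0,0,0],[0,0,0],[0,0,0],[0,0,0],[0,0,0],[0,0,0],[0,0,0],[0,0,0],[0,0,0]], "dr": [[0,0,1],[0,0,1],[0,0,1],[0,0,1],[0,0,1],[0,0,1],[0,0,1],[0,0,1],[0,0,1],[0,0,1]]}}

```text
t: 6.3
eef_pos: [0.5049, 0.0908, 0.2055]
orientation: [[0.759, 0.651, 0.0], [0.651, -0.759, -0.0], [-0.0, 0.0, -1.0]]
wrist_force: [0.8, -0.5, -0.2]
width: 0.0003
finger_force: 0.0
```

Emit:
{"api": "play_rows", "payload": {"linear": [[0,0,0],[0,0,0],[0,0,0],[0,0,0],[0,0,0],[0,0,0],[0,0,0],[0,0,0],[0,0,0],[0,0,0]], "dr": [[0,0,1],[0,0,1],[0,0,1],[0,0,1],[0,0,1],[0,0,1],[0,0,1],[0,0,1],[0,0,1],[0,0,0.7]]}}

```text
t: 7.3
eef_pos: [0.5049, 0.0908, 0.2056]
orientation: [[0.999, 0.032, 0.0], [0.032, -0.999, -0.0], [0.0, 0.0, -1.0]]
wrist_force: [0.1, -0.1, -0.0]
width: 0.0008
finger_force: 0.0
```

Emit:
{"api": "play_rows", "payload": {"linear": [[0,0,0.6],[0,0,0.6],[0,0,0.6],[0,0,0.6],[0,0,0.6],[0,0,0.6],[0,0,0.6],[0,0,0.6],[0,0,0.6],[0,0,0.52]], "dr": [[0,0,0],[0,0,0],[0,0,0],[0,0,0],[0,0,0],[0,0,0],[0,0,0],[0,0,0],[0,0,0],[0,0,0]]}}

```text
t: 8.3
eef_pos: [0.5052, 0.0921, 0.086]
orientation: [[0.999, 0.035, -0.0], [0.035, -0.999, -0.0], [-0.0, 0.0, -1.0]]
wrist_force: [0.0, -0.7, 0.2]
width: 0.0004
finger_force: 0.0
```

Emit:
{"api": "play_rows", "payload": {"linear": [[0,0.1,0],[0,0.1,0],[0,0.1,0],[0,0.1,0]], "dr": [[0,0,0],[0,0,0],[0,0,0],[0,0,0]]}}

```text
t: 8.7
eef_pos: [0.5059, 0.0839, 0.0876]
orientation: [[0.999, 0.035, 0.001], [0.035, -0.999, 0.0], [0.001, -0.0, -1.0]]
wrist_force: [0.0, -0.3, 0.7]
width: 0.0001
finger_force: 0.0
```

```bash
python3 - <<'E'
from h import *
a=cam('top');b=cam('side');save(b,'s2.png',(225,160,335,270),5)
print(env.get_obs()['wrist_force'],env.get_obs()['eef_pos'])
E
```

```text
[-0.26975089  0.49525215 -0.58663028] [0.50578573 0.08382818 0.08741011]
```

View pics/s2.png

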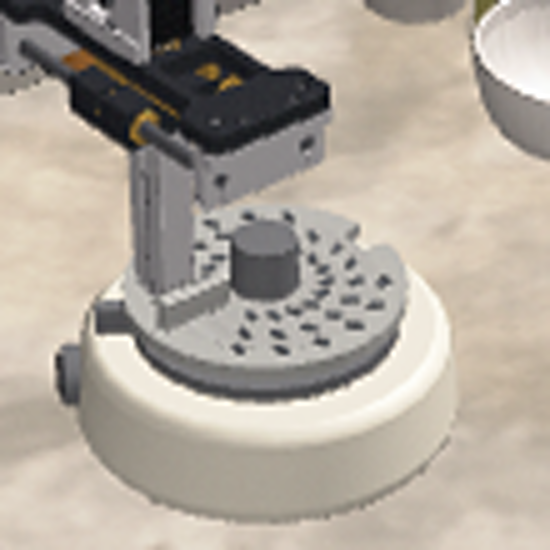

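The side crop shows the tip at (175,285), just behind the rib at (190,300), with the plate clear below it. Now I follow the arc about the spindle.

Emit:
{"api": "play_rows", "payload": {"linear": [[-0.06,0.162,0],[-0.06,0.162,0],[-0.06,0.162,0],[-0.06,0.162,0],[-0.06,0.162,0],[-0.06,0.162,0],[-0.06,0.162,0],[-0.06,0.162,0],[-0.06,0.162,0],[-0.06,0.162,0]], "dr": [[0,0,-1],[0,0,-1],[0,0,-1],[0,0,-1],[0,0,-1],[0,0,-1],[0,0,-1],[0,0,-1],[0,0,-1],[0,0,-1]]}}

```text
t: 9.8
eef_pos: [0.5055, 0.0501, 0.0873]
orientation: [[0.741, 0.671, 0.0], [0.671, -0.741, 0.0], [0.0, 0.0, -1.0]]
wrist_force: [0.1, 0.6, 0.4]
width: 0.0003
finger_force: 0.2
```

```bash
cat >> h.py <<'E'
C=np.array([.5524,.0667])
def tip():
    o=env.get_obs();p=np.array(o['eef_pos']);R=np.array(o['orientation']);d=R.T@np.r_[C-p[:2],0]
    print('t',o['t'],'eef',p,'centre in tool',d[:2],'rib angle if flush',np.arctan2(-R[1,0],-R[0,0]),'F',o['wrist_force'])
def disc():
    for n,(x0,y0,x1,y1) in(('top',(250,190,337,275)),('side',(230,190,330,270))):
        P=cloud(cam(n))[y0:y1,x0:x1].reshape(-1,3);P=P[np.isfinite(P).all(1)]
        h=P[(abs(P[:,2]-.105)<.008)&(np.hypot(*(P[:,:2]-C).T)<.021)]
        z=P[(abs(P[:,2]-.078)<.008)&(np.hypot(*(P[:,:2]-C).T)<.06)]
        d=P[abs(P[:,2]-.0955)<.0035][:,:2]-h.mean(0)[:2];r=np.hypot(*d.T);d=d[(r>.022)&(r<.066)];m=np.median(d,0)
        print(n,'hub',np.median(h,0),'plate z',np.median(z[:,2]),'rib',len(d),m,np.arctan2(m[1],m[0]))
E
python3 -c "
from h import *
np.set_printoptions(precision=4,suppress=True)
tip();disc()"
```

```text
t 9.8 eef [0.5055 0.0501 0.0873] centre in tool [0.0459 0.0192] rib angle if flush -2.4054434629104398 F [0.0795 0.6313 0.3599]
top hub [nan nan nan] plate z 0.08090726116094676 rib 0 [nan nan] nan
side hub [0.5499 0.062  0.1064] plate z 0.0804989581593167 rib 54 [-0.0435 -0.0214] -2.685111571846802h.py:27: RuntimeWarning: Mean of empty slice.
  d=P[abs(P[:,2]-.0955)<.0035][:,:2]-h.mean(0)[:2];r=np.hypot(*d.T);d=d[(r>.022)&(r<.066)];m=np.median(d,0)
  ret = um.true_divide(
  return _methods._mean(a, axis=axis, dtype=dtype,
```

Emit:
{"api": "play_rows", "payload": {"linear": [[-0.06,0.162,0],[-0.06,0.162,0],[-0.06,0.162,0],[-0.06,0.162,0],[-0.06,0.162,0],[-0.06,0.162,0],[-0.06,0.162,0],[-0.06,0.162,0],[-0.06,0.162,0],[-0.06,0.162,0]], "dr": [[0,0,-1],[0,0,-1],[0,0,-1],[0,0,-1],[0,0,-1],[0,0,-1],[0,0,-1],[0,0,-1],[0,0,-1],[0,0,-1]]}}

```text
t: 10.9
eef_pos: [0.5271, 0.0242, 0.0872]
orientation: [[0.138, 0.99, 0.0], [0.99, -0.138, 0.0], [0.0, 0.0, -1.0]]
wrist_force: [-1.1, -0.4, 0.4]
width: 0.0006
finger_force: 0.3
```

```bash
python3 -W ignore -c "
from h import *
np.set_printoptions(precision=4,suppress=True)
tip();disc()
save(cam('side'),'s3.png',(225,160,335,270),5)"
```

```text
t 10.9 eef [0.5271 0.0242 0.0872] centre in tool [0.0456 0.0192] rib angle if flush -1.709608656850271 F [-1.1356 -0.4315  0.3628]
top hub [0.55   0.0795 0.1069] plate z 0.08091033500685009 rib 0 [nan nan] nan
side hub [0.5392 0.0741 0.1049] plate z 0.08053835878778333 rib 36 [-0.0098 -0.0591] -1.7350873550941583
```

View pics/s3.png

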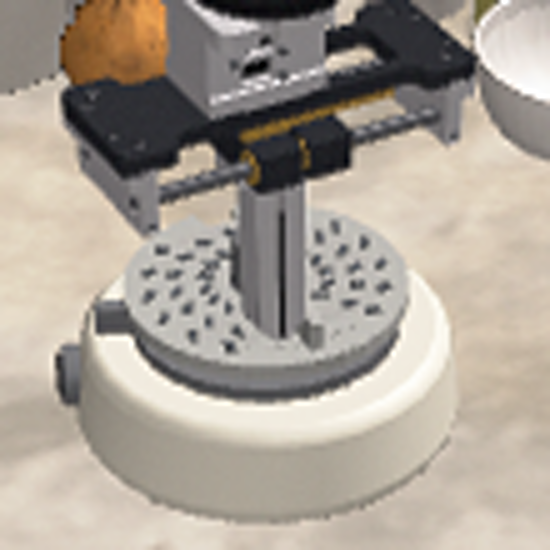

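The disc is following: the rib end shows at (315,328), flush ahead of the finger. About 65° remains, so I'll do 14 rows and then check.

Emit:
{"api": "play_rows", "payload": {"linear": [[-0.06,0.162,0],[-0.06,0.162,0],[-0.06,0.162,0],[-0.06,0.162,0],[-0.06,0.162,0],[-0.06,0.162,0],[-0.06,0.162,0],[-0.06,0.162,0],[-0.06,0.162,0],[-0.06,0.162,0]], "dr": [[0,0,-1],[0,0,-1],[0,0,-1],[0,0,-1],[0,0,-1],[0,0,-1],[0,0,-1],[0,0,-1],[0,0,-1],[0,0,-1]]}}

```text
t: 12.05
eef_pos: [0.5603, 0.0182, 0.0871]
orientation: [[-0.53, 0.848, -0.0], [0.848, 0.53, -0.0], [-0.0, -0.0, -1.0]]
wrist_force: [0.1, -0.9, -0.4]
width: 0.0005
finger_force: 0.3
```

Emit:
{"api": "play_rows", "payload": {"linear": [[-0.06,0.162,0],[-0.06,0.162,0],[-0.03,0.081,0],[-0.03,0.081,0],[-0.03,0.081,0],[-0.03,0.081,0],[0,0,0]], "dr": [[0,0,-1],[0,0,-1],[0,0,-0.5],[0,0,-0.5],[0,0,-0.5],[0,0,-0.5],[0,0,0]]}}

```text
t: 12.75
eef_pos: [0.5734, 0.0226, 0.0871]
orientation: [[-0.742, 0.67, 0.0], [0.67, 0.742, -0.0], [-0.0, 0.0, -1.0]]
wrist_force: [0.0, -0.2, -0.6]
width: 0.0006
finger_force: 0.2
```

```bash
python3 -W ignore -c "
from h import *
np.set_printoptions(precision=4,suppress=True)
tip();disc()
save(cam('side'),'s4.png',(225,160,335,270),5)"
```

```text
t 12.75 eef [0.5734 0.0226 0.0871] centre in tool [0.0452 0.0186] rib angle if flush -0.7348303643002165 F [ 0.0338 -0.1799 -0.6209]
top hub [0.5543 0.0788 0.1069] plate z 0.08090844858366128 rib 0 [nan nan] nan
side hub [0.5491 0.0624 0.1062] plate z 0.08057548030885145 rib 33 [ 0.0216 -0.042 ] -1.095422326726597
```

View pics/s4.png

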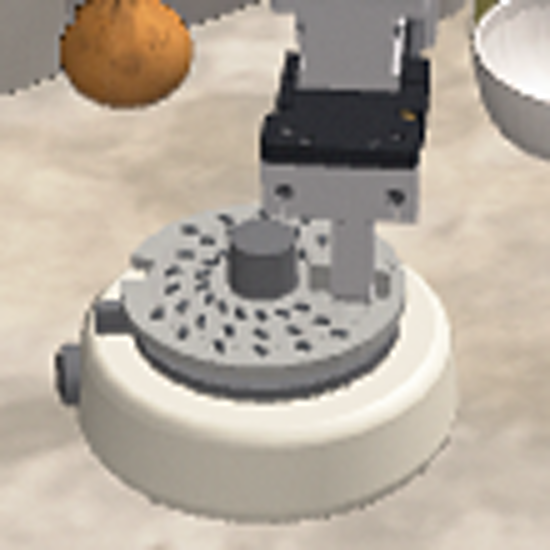

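The notch is at (141,270) and the lug at (112,312), so the notch is nearly there and still short, as planned. I'll compute the residual from the notch edges.

```bash
python3 -W ignore -c "
from h import *
np.set_printoptions(precision=4,suppress=True)
b=cam('side')
f=lambda L:[(225+(u+.5)/5-.5,160+(v+.5)/5-.5) for u,v in L]
X=ray(b,f([(264,236),(133,263),(122,282),(152,262),(147,275),(383,283)]),[.107]+[.08]*4+[.096]);d=X-X[0]
print(np.c_[X,np.hypot(d[:,0],d[:,1]),np.arctan2(d[:,1],d[:,0])])
# plate-top angular occupancy at r 58-68
P=cloud(b)[190:270,230:330].reshape(-1,3);d=P-X[0];r=np.hypot(d[:,0],d[:,1])
m=(abs(P[:,2]-.0805)<.003)&(r>.059)&(r<.067);t=np.sort(np.arctan2(d[m,1],d[m,0]));t=t[t>1.2];print(t)
"
```

```text
[[ 0.5534  0.0674  0.107   0.      0.    ]
 [ 0.5111  0.1202  0.08    0.0676  2.2463]
 [ 0.4976  0.1097  0.08    0.07    2.4931]
 [ 0.5191  0.1152  0.08    0.0588  2.1932]
 [ 0.5107  0.1073  0.08    0.0584  2.3898]
 [ 0.5844  0.0136  0.096   0.0622 -1.0482]]
[1.2007 1.2517 1.2711 1.3072 1.3132 1.3557 1.3693 1.413  1.4479 1.4538
 1.4554 1.5031 1.5503 1.6179 1.6315 1.6428 1.6461 1.6882 1.7594 1.7608
 1.7796 1.7799 1.8145 1.8673 1.8875 1.9176 1.9297 1.9554 1.9679 1.9868
 1.9891 2.026  2.0563 2.0672 2.1141 2.1149 2.1403 2.168  2.1758 2.1815
 2.5065 2.5119 2.5212 2.5508 2.5887 2.6034 2.6042 2.6248 2.6577 2.6678
 2.6749 2.7027 2.7362 2.7568 2.7579 2.7975 2.8105 2.819  2.8416 2.8842
 2.9354 2.9476 2.9516 3.0015 3.0322 3.041  3.0704 3.0788 3.0884]
```

The notch gap is centred at 2.344 and the lug is at 2.566, so 12.7° remains. I'll push 12° slowly and remeasure.

Emit:
{"api": "play_rows", "payload": {"linear": [[-0.03,0.081,0],[-0.03,0.081,0],[-0.03,0.081,0],[-0.03,0.081,0],[-0.03,0.081,0],[-0.03,0.081,0],[0,0,0],[0,0,0]], "dr": [[0,0,-0.5],[0,0,-0.5],[0,0,-0.5],[0,0,-0.5],[0,0,-0.5],[0,0,-0.5],[0,0,0],[0,0,0]]}}

```text
t: 13.75
eef_pos: [0.582, 0.028, 0.087]
orientation: [[-0.865, 0.501, -0.0], [0.501, 0.865, 0.0], [0.0, -0.0, -1.0]]
wrist_force: [-0.3, -0.5, 0.5]
width: 0.0005
finger_force: 0.1
```

```bash
cat >> h.py <<'E'
def gap():
    for n,(x0,y0,x1,y1) in(('top',(250,190,337,275)),('side',(230,190,330,270))):
        s=cam(n);P=cloud(s)[y0:y1,x0:x1].reshape(-1,3);P=P[np.isfinite(P).all(1)]
        c=np.array([.5530,.0682]) if n=='top' else np.array([.5520,.0655])
        d=P[:,:2]-c;r=np.hypot(*d.T);a=np.arctan2(d[:,1],d[:,0])
        t=np.sort(a[(abs(P[:,2]-.0805)<.0035)&(r>.058)&(r<.067)&(a>1.6)]);i=np.argmax(np.diff(t))
        l=(abs(P[:,2]-.071)<.003)&(r>.072)&(r<.086)
        print(n,'gap',t[i],t[i+1],'mid',(t[i]+t[i+1])/2,'lug',np.median(a[l]),l.sum())
E
python3 -W ignore -c "
from h import *
np.set_printoptions(precision=4,suppress=True)
tip();gap()"
```

```text
t 13.75 eef [0.582 0.028 0.087] centre in tool [0.045  0.0186] rib angle if flush -0.5249717356848344 F [-0.3271 -0.4968  0.4519]
top gap 2.3713033754351125 2.6756552167882157 mid 2.523479296111664 lug 2.5725103693316775 22
side gap 2.393517184687542 2.640712530579974 mid 2.517114857633758 lug 2.548987094238633 13
```

About 2.3° remains.

Emit:
{"api": "play_rows", "payload": {"linear": [[-0.017,0.046,0],[-0.017,0.046,0],[0,0,0],[0,0,0]], "dr": [[0,0,-0.29],[0,0,-0.29],[0,0,0],[0,0,0]]}}

```text
t: 14.25
eef_pos: [0.5837, 0.0293, 0.087]
orientation: [[-0.886, 0.464, 0.0], [0.464, 0.886, -0.0], [-0.0, -0.0, -1.0]]
wrist_force: [0.4, 0.3, 0.7]
width: 0.0003
finger_force: 0.1
```

Emit:
{"api": "play_rows", "payload": {"linear": [[0,-0.3,0],[0,-0.3,0],[0,-0.1,-0.7],[0,0,-1],[0,0,-1],[0,0,-1],[0,0,0]], "dr": [[0,0,0],[0,0,0],[0,0,0],[0,0,0],[0,0,0],[0,0,0],[0,0,0]]}}

```text
t: 14.95
eef_pos: [0.5783, 0.0166, 0.1647]
orientation: [[-0.886, 0.464, 0.005], [0.464, 0.886, -0.0], [-0.005, 0.002, -1.0]]
wrist_force: [0.6, -0.3, -0.1]
width: 0.0005
finger_force: 0.0
```

```bash
python3 -W ignore -c "
from h import *
np.set_printoptions(precision=4,suppress=True)
tip();gap();disc();gap()
save(cam('side'),'s5.png',(225,160,335,270),5)"
```

```text
t 14.95 eef [0.5783 0.0166 0.1647] centre in tool [0.0462 0.0323] rib angle if flush -0.4830522445044937 F [ 0.6293 -0.3494 -0.1218]
top gap 2.4188102731056156 2.7071866663878916 mid 2.562998469746754 lug 2.568729875461215 20
side gap 2.42507283846437 2.6884051802989033 mid 2.5567390093816367 lug 2.5730674762093964 14
top hub [0.552  0.0745 0.1071] plate z 0.0809574443892007 rib 0 [nan nan] nan
side hub [0.5492 0.0635 0.1061] plate z 0.08061356245286962 rib 49 [ 0.0381 -0.0213] -0.5102499757875304
top gap 2.424868828256789 2.7090015362545232 mid 2.566935182255656 lug 2.568546755525766 23
side gap 2.404746676088676 2.6011750787143066 mid 2.5029608774014913 lug 2.574214684346151 12
```

View pics/s5.png

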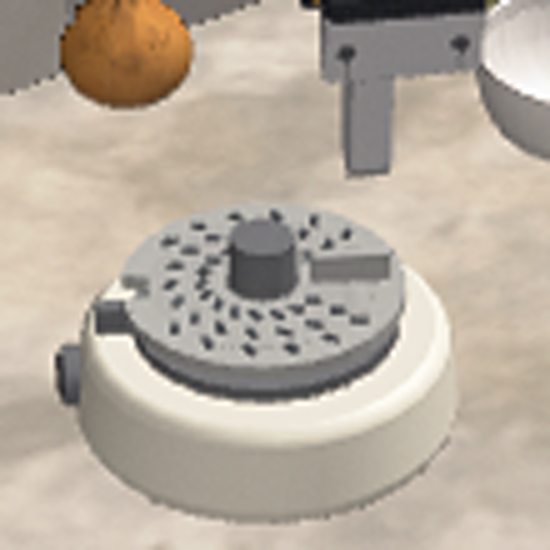

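The notch gap is centred at 2.563–2.567 against the lug at 2.570, so they are aligned within the ±0.048 play. In the crop the notch at (132,288) sits above the lug at (115,315). Now I move over the hub.

Emit:
{"api": "play_rows", "payload": {"linear": [[0.462,0.323,0],[0.462,0.323,0],[0.462,0.323,0],[0.462,0.323,0],[0.462,0.323,0],[0,0,0.6],[0,0,0.6],[0,0,0.6],[0,0,0.6],[0,0,0]], "dr": [[0,0,0],[0,0,0],[0,0,0],[0,0,0],[0,0,0],[0,0,0],[0,0,0],[0,0,0],[0,0,0],[0,0,0]]}}

```text
t: 16.3
eef_pos: [0.5504, 0.0666, 0.1107]
orientation: [[-0.885, 0.465, -0.003], [0.465, 0.885, -0.0], [0.003, -0.002, -1.0]]
wrist_force: [1.0, -0.3, 0.1]
width: 0.0001
finger_force: 0.0
```

Emit:
{"api": "play_rows", "payload": {"linear": [[0,0,0.1],[0,0,0.1],[0,0,0.1],[0,0,0.1],[0,0,0.1]], "dr": [[0,0,0],[0,0,0],[0,0,0],[0,0,0],[0,0,0]]}}

```text
t: 16.8
eef_pos: [0.5515, 0.0669, 0.1035]
orientation: [[-0.886, 0.464, 0.001], [0.464, 0.886, -0.0], [-0.001, 0.0, -1.0]]
wrist_force: [-1.3, -1.3, 5.4]
width: 0.0008
finger_force: 2.6
```

Emit:
{"api": "play_rows", "payload": {"linear": [[0,0,0.08],[0,0,0.08],[0,0,0.08],[0,0,0]], "dr": [[0,0,0],[0,0,0],[0,0,0],[0,0,0]]}}

```text
t: 17.2
eef_pos: [0.5515, 0.0669, 0.0993]
orientation: [[-0.886, 0.464, 0.001], [0.464, 0.886, -0.0], [-0.001, 0.001, -1.0]]
wrist_force: [-4.6, -0.9, 11.7]
width: 0.0006
finger_force: 5.7
```

Emit:
{"api": "play_rows", "payload": {"linear": [[0,0,0.05],[0,0,0]], "dr": [[0,0,0],[0,0,0]]}}

```text
t: 17.4
eef_pos: [0.5516, 0.0669, 0.0991]
orientation: [[-0.886, 0.464, 0.002], [0.464, 0.886, -0.0], [-0.001, 0.001, -1.0]]
wrist_force: [-9.6, -1.2, 21.2]
width: 0.0006
finger_force: 10.7
```

The force is rising steeply at z = 0.099, so the disc is home. Retracting straight up.

Emit:
{"api": "play_rows", "payload": {"linear": [[0,0,-0.2],[0,0,-0.5],[0,0,-1],[0,0,-1],[0,0,-1],[0,0,-1],[0,0,-1],[-1,-0.3,0],[-1,-0.3,0],[-1,-0.3,0]], "dr": [[0,0,0],[0,0,0],[0,0,0],[0,0,0],[0,0,0],[0,0,0],[0,0,0],[0,0,0],[0,0,0],[0,0,0]]}}

```text
t: 18.4
eef_pos: [0.5965, 0.0227, 0.2118]
orientation: [[-0.886, 0.464, 0.0], [0.464, 0.886, 0.0], [-0.0, 0.0, -1.0]]
wrist_force: [0.4, -0.1, 0.0]
width: 0.0003
finger_force: 0.0
```

Emit:
{"api": "play_rows", "payload": {"linear": [[-1,-0.3,0],[-1,-0.3,0],[-1,-0.3,0],[0,0,0],[0,0,0]], "dr": [[0,0,0],[0,0,0],[0,0,0],[0,0,0],[0,0,0]]}}

```text
t: 18.9
eef_pos: [0.6405, -0.0206, 0.2111]
orientation: [[-0.886, 0.465, -0.001], [0.465, 0.886, 0.0], [0.001, -0.0, -1.0]]
wrist_force: [0.6, 0.1, -0.7]
width: 0.0005
finger_force: 0.0
```

```bash
python3 -W ignore -c "
from h import *
np.set_printoptions(precision=4,suppress=True)
tip();disc()
b=cam('side');save(b,'s6.png',(225,160,335,270),5)"
```

```text
t 18.9 eef [ 0.6405 -0.0206  0.2111] centre in tool [0.1186 0.0364] rib angle if flush -0.483220250663006 F [ 0.5959  0.1386 -0.6985]
top hub [0.5524 0.0699 0.1   ] plate z 0.07301918486890635 rib 0 [nan nan] nan
side hub [0.5513 0.0653 0.0988] plate z 0.07301678430461939 rib 0 [nan nan] nan
```

View pics/s6.png

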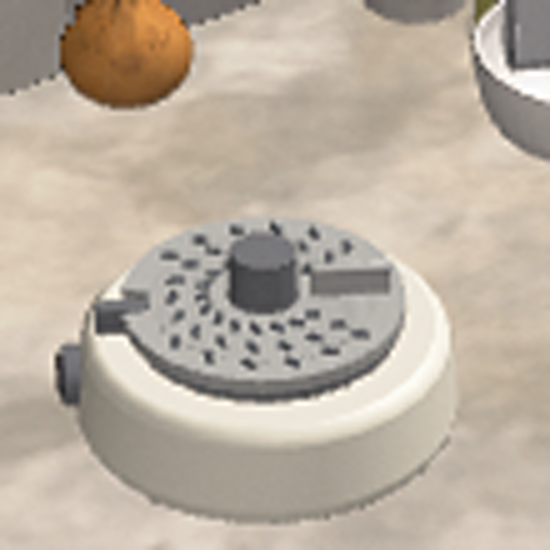

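The picture shows the lug at (125,310) inside the notch and the disc flat and down by about 8 mm. The hub is at about 99 mm and the hand is clear. Handing in.

```bash
python3 -c "
from cell import env
print(env.finish_job())"
```

```text
the job is handed in; nothing more can be done
None
```

The disc was turned until its notch lay over the lug, then pressed fully home (hub top at about 99 mm); the hand is clear, the loose items were not touched, and the job was handed in at about 19 s with no verdict returned.

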